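Index the rotary board stage to its home line, lock it and clip a phone board in

TASK

Push the rotary stage round by its lobed rim until the red engraved line faces the brass pointer, then push the red-knobbed lever in so that it locks the stage there. Then take the phone board from the blue mat, lay it flat on the stage plate in front of the steel back rail and slide it fully home into the corner of the rail and the end stop, past the sprung curved arm, so that the arm's roller holds it there. Do not disturb the mug, the jar, the solder reel or the opened phone.

Things in the scene. Friction and masses are not known exactly. Their poses are not given: they have to be found in the camera images.
- index_stage: Rotary work stage fixed to the bench: grey base plate 236 x 240 mm, 12 mm high, carrying a dark lobed wheel. Origin on the wheel's vertical axis at bench level. From there -x points to the pointer, whose bracket stands 110 to 122 mm out, 30 mm wide, 49 mm high. The lever is on the -y side; the rim is free elsewhere.
- stage_wheel (a joint): Wheel angle, rad, anticlockwise from above; 0 (or whole turns): red line at the pointer. Turns freely either way, friction 0.1 N m, stays where left. Disc radius 84 mm, 30 to 48 mm high; eight lobes of 10 mm radius centred 87 mm from the axis, one every 45 degrees from the red line; 47 mm gaps between, where a fingertip can push a lobe's flank. On top a bright plate, radius 70 mm.
- home_line (a point): Outer end of the red engraved line, 25 x 5 mm, radial on one lobe's upper face, 96 mm from the axis, 49 mm high; it turns with the wheel. The other lobes have short white ticks.
- pointer_tip (a point): Tip of the brass pointer, fixed to the base, 100 mm from the wheel's axis, 49 mm high.
- lock_lever (a joint): Lever angle, rad: 0 home, its nose in one of eight V-notches under the wheel's rim (one per lobe; a notch draws the wheel in from 3 degrees off); 0.3 to 0.42 swung out, wheel free. At 0.1 or more it strikes the rim if no notch faces it. Positive is anticlockwise from above. It stays where left; 1.5 N at the knob moves it.
- lever_pivot (a point): Vertical pivot axis of the lever, fixed to the base, at (55, -78) mm in the stage's axes.
- lever_grip (a point): Middle of the lever's upright red knob, 17 mm diameter, 29 to 59 mm high; this point is 49 mm high and 115 mm from lever_pivot. Home, it lies at (-57, -104) mm in the stage's axes; swung out, about 40 mm farther towards -y. Push it inward from its outer side, on an arc about lever_pivot.
- spring_arm (a joint): Sprung curved brass arm on the wheel, rad: 0 at rest, growing as its roller is pushed outward; 0.2 with the roller on the board's 36 mm end face, about 0.1 when it holds the board's cut corner in the home position. Its spring gives 2 to 3 N at the roller; rail and stop are smooth, so it draws a nearly home board into the corner.
- clip_roller (a point): Middle of the white roller, 10 mm diameter, at the arm's free end, 54 mm high. At rest at (-18, 36) mm in board_home's axes: a board pushed home moves it aside with its cut corner. The arm curves outside it to its pivot at (-52, 52) mm.
- board_home (a point): Where the board's origin lies when home: on the plate, 50 mm high; it turns with the wheel, axes as the stage's at 0. Rail face at x = +18 mm (y -44 to +30), end stop face at y = -38 (x -15 to +18), 7 mm high. Lay the board at about x = -47, y = +1 (clear of all), then push its long edge 47 mm along +x (under 10 N), squarely, with two spread fingertips: one lets it twist.
- logic_board: Green phone main board with bright shield covers, 36 mm (own x) by 76 mm (own y), 4.6 mm thick (covers 0.9 mm more), 45 g, corners cut 7 mm at 45 degrees. Origin at the underside's centre, z up. Lies on a blue mat 2 mm thick. Grip it across the 36 mm. In the stage its long side lies along the back rail, either way round.
- mug: Blue and white mug, 92 mm high, to be left alone; origin under its middle.
- paste_jar: Small green jar with black lid, 37 mm diameter, 34 mm high, to be left alone; origin under its middle.
- solder_reel: Solder reel, 52 mm diameter, 32 mm high, to be left alone; origin under its middle.
- phone_open: Opened phone, 144 x 72 x 8 mm, lying flat, to be left alone; origin under its middle.

How it is judged:
On the way, in this order (a step that is already met when the one before it is completed fails the run):
1. with the lever still out and the board not yet on the stage, the red line stands still facing the pointer, within 4 mm sideways (y of home_line in the frame of index_stage between -0.004 and 0.004 m and x of home_line in the frame of index_stage below -0.08 m and value of joint lock_lever above 0.2 rad and horizontal distance between logic_board and board_home above 0.08 m and velocity of joint stage_wheel between -0.1 and 0.1 rad/s), for 0.2 s.
2. the lever is home and locks the stage with the red line at the pointer within 3 mm, the board not yet on the stage (y of home_line in the frame of index_stage between -0.003 and 0.003 m and x of home_line in the frame of index_stage below -0.08 m and value of joint lock_lever below 0.05 rad and horizontal distance between logic_board and board_home above 0.08 m), for 0.2 s.
3. the board, flat on the stage plate, draws the sprung arm back (value of joint spring_arm above 0.14 rad and horizontal distance between logic_board and board_home below 0.06 m and z of logic_board in the frame of board_home between -0.003 and 0.0025 m), for 0.05 s.
At the end, for the whole second after the job is handed in: The red line faces the pointer within 3 mm sideways, the lever is home (under 0.05 rad), and the board lies flat and still in the corner of rail and end stop (within 2.5 mm and 0.06 rad of home) with the sprung arm's roller bearing on its cut corner (arm at 0.05 to 0.16 rad) (y of home_line in the frame of index_stage between -0.003 and 0.003 m and x of home_line in the frame of index_stage below -0.08 m and value of joint lock_lever below 0.05 rad and x of logic_board in the frame of board_home between -0.0025 and 0.0025 m and y of logic_board in the frame of board_home between -0.0025 and 0.0025 m and z of logic_board in the frame of board_home between -0.003 and 0.0025 m and angle between the y axis of logic_board and the y axis of board_home, either way round below 0.06 rad and angle between logic_board's own z axis and vertical below 0.06 rad and value of joint spring_arm between 0.05 and 0.16 rad and linear speed of logic_board below 0.02 m/s); the robot touches nothing.
It fails at once if the mug is moved more than 25 mm (distance of mug from where it was at the start of the episode above 0.025 m).
It fails at once if the jar is moved more than 25 mm (distance of paste_jar from where it was at the start of the episode above 0.025 m).
It fails at once if the solder reel is moved more than 25 mm (distance of solder_reel from where it was at the start of the episode above 0.025 m).
It fails at once if the opened phone is moved more than 25 mm (distance of phone_open from where it was at the start of the episode above 0.025 m).
It also fails if it takes over 72 s, if anything falls off the work surface, if the arm or the gripper's body presses on something with over 40 N, if the wrist force passes 120 N, or if a joint passes its speed limit or range.

ROBOT

A 6-joint arm with a two-finger parallel gripper is mounted at the origin on a cart in front of the work surface, level with it; the furniture and walls round the work are solid. World frame = base frame: x ahead of the robot, y to its left, z up, the work surface at z = 0. Lengths are in m, angles in rad, forces in N, time in s.
With the tool pointing down it reaches from about 0.275 to 0.85 m from the base axis. Payload 19 kg.
Tool frame: the origin (TCP) lies at the very end of the fingers, on their centre line; the grasp point (between the pads) lies 19 mm behind it (manip.hold_point_z is the distance from the TCP to the grasp point, in m); z points along the fingers, y is the line along which they close (so a half turn about z gives the same grasp; the last joint's range is limited). The gripper opens to 85 mm and grips with 20 to 120 N. Pads are 22 mm wide; open, the fingers measure 114 mm over their backs; the gripper's body (76 mm by 85 mm) begins 54 mm behind the grasp point. The pads swing forward as they close: fully open they stand 13 mm farther back than shut.
Start: joints at [1.112, 0.15, 1.437, -0, 1.554, -0.134], TCP at [0.183, 0.545, 0.231] pointing down, gripper open.
Joint ranges: [-2.8, 2.8], [-0.68, 2.1], [0.12, 2.68], [-1.39, 4.53], [0.16, 2.79], [-2.81, 2.81]. Speed limits (rad/s): [1.89, 1.89, 2.22, 3.01, 3.01, 3.01].

INTERFACE

Orientations are given as a 3x3 rotation matrix whose columns are the frame's x, y, z axes.
In Python, from bench import manip, command_gripper, capture, workorder gives the robot as it stands. The module is installed in compiled form; this text tells all that it offers. Calls block until the motion is done:
- manip.reach(position, orientation): joint-space move of the TCP to a pose.
- manip.move_l(position, attitude=None, vel=0.15, max_force=None): straight line of the TCP; attitude=None keeps the orientation; vel is the mean speed in m/s. With max_force (N) it stops when the force on the tool has changed by that much, and returns True; else False.
- manip.movej(angles): joint-space move.
- command_gripper(opening, squeeze=None): finger opening in m; squeeze is the grip in N (None keeps the last); returns when the fingers have stopped.
- manip.dwell(seconds).
- manip.inverse_kinematics(position, orientation): joint angles nearest the present ones, or None.
- capture(name): name is "side" or "top" or "wrist"; returns a dict with "image" (480x640x3 uint8, red, green, blue), "mtx" (3x3 intrinsics, pixels), "extrinsics" (4x4, takes a point from world to camera coordinates). Camera axes: x right, y up, looking along -z (the intrinsics and any distortion apply to the point x, -y, -z); pixel columns grow to the right and rows downward; lengths in m; the calibration is good to about 2 mm. The wrist camera is an equidistant fisheye: a pixel r from the principal point sees the ray r / f radians off the axis. A picture is of the moment at which its call begins. There is no depth.
A pose or a line that the arm cannot do raises manip.MotionError and nothing moves.
- workorder.sign_off(): hands the job in; it is judged then, once.
Readings, each from a call of its own:
- manip.get_time_s(): time.
- manip.get_qpos(): joint angles.
- manip.get_joint_vel(): joint speeds.
- manip.get_joint_torque(): joint torques, N m.
- manip.get_position(): TCP position.
- manip.get_ee_rot(): TCP orientation.
- manip.get_wrist_force(): force on the tool from outside, world axes, zero at the start.
- manip.get_ft_torque(): the same for the moment, N m.
- manip.get_opening(): finger opening in m.
- manip.get_finger_force(): force on a finger pad.
Only numpy, scipy, OpenCV 4.12 (cv2) and the standard library are available. Lean on these libraries where they do the work, as an engineer would, in place of code of your own. Each camera call takes 0.05 s, during which the arm holds its last target. There are 200 camera calls.

## Working session

There is one attempt and no reset: what is moved stays moved. The work goes in short steps, each a Python script; the robot and the scene stay as the last script left them, time stands still between calls to the robot, and variables do not carry over. Pictures are saved under pics/ and viewed, at most 10 in all, crops included, and the job is handed in when it is done.

```bash
mkdir -p pics; python3 - <<'E'
from bench import manip,capture
import cv2,numpy as np,pickle
for n in("top","side"):
    c=capture(n); pickle.dump(c,open(f"pics/{n}.pkl","wb")); cv2.imwrite(f"pics/{n}0.png",c["image"][:,:,::-1])
    print(n,c["mtx"].tolist(),np.round(c["extrinsics"],4).tolist(),c.keys())
print(manip.get_time_s(),manip.hold_point_z,manip.get_ee_rot())
E
```

```text
top [[542.7911161462124, 0.0, 316.2272983949157], [0.0, 542.7911161462124, 237.8938151550487], [0.0, 0.0, 1.0]] [[0.0187, -0.9998, 0.0101, 0.027], [0.9875, 0.0201, 0.1562, -0.6167], [-0.1564, 0.007, 0.9877, -1.5284], [0.0, 0.0, 0.0, 1.0]] dict_keys(['image', 'mtx', 'extrinsics'])
side [[440.0353180629185, 0.0, 316.3462827970347], [0.0, 440.0353180629185, 236.8827781983525], [0.0, 0.0, 1.0]] [[-0.9994, 0.0307, -0.0187, 0.6142], [-0.0345, -0.6724, 0.7393, -0.0091], [0.0101, 0.7395, 0.6731, -1.4431], [0.0, 0.0, 0.0, 1.0]] dict_keys(['image', 'mtx', 'extrinsics'])
0.1 0.0187 [[-9.47706587e-01  3.19142657e-01 -4.34674298e-04]
 [ 3.19142932e-01  9.47706138e-01 -9.30349705e-04]
 [ 1.15029223e-04 -1.02042177e-03 -9.99999473e-01]]
```

View pics/top0.png

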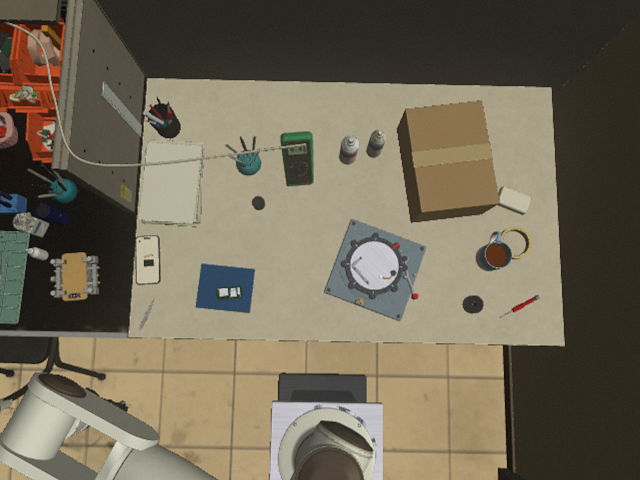

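View pics/side0.png

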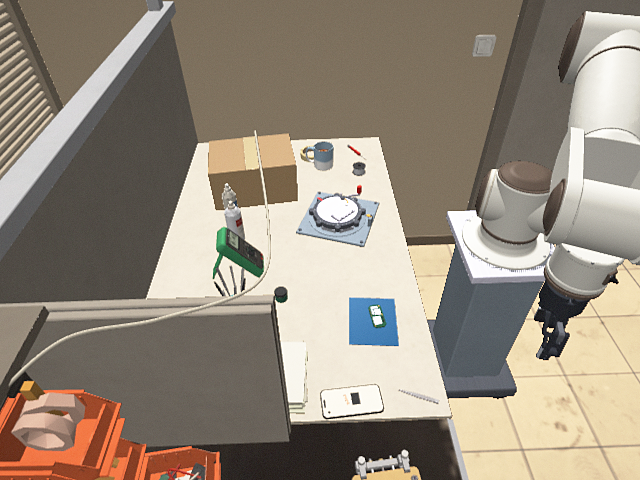

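Top view: stage centred near (375,265), pointer (361,301), red line (396,246), red knob (416,296), board (229,293) on the mat. I'll look closer with the wrist camera.

```bash
cat > h.py <<'E'
import numpy as np,cv2,pickle
from bench import manip,capture,command_gripper,workorder
def ray(c,u,v,fish):
    K=c["mtx"];E=c["extrinsics"]
    p=np.array([(u-K[0,2])/K[0,0],(v-K[1,2])/K[1,1]])
    if fish:
        r=np.hypot(*p); d=np.array([*(p/r*np.sin(r)),np.cos(r)])
    else: d=np.array([*p,1.])
    d=d*[1,-1,-1]; R=E[:3,:3]
    return -R.T@E[:3,3], R.T@d
def world(c,u,v,z,fish=False):
    o,d=ray(c,u,v,fish); return (o+d*(z-o[2])/d[2])
def proj(c,P,fish=False):
    q=(c["extrinsics"]@[*P,1.])[:3]*[1,-1,-1];K=c["mtx"]
    if fish:
        r=np.hypot(q[0],q[1]);t=np.arctan2(r,q[2]);p=q[:2]/max(r,1e-9)*t
    else:p=q[:2]/q[2]
    return p*[K[0,0],K[1,1]]+[K[0,2],K[1,2]]
def rot(a): # tool down, closing line (y) at angle a in world
    y=np.array([np.cos(a),np.sin(a),0]);z=np.array([0,0,-1.]);return np.stack([np.cross(y,z),y,z],1)
def snap(n,f):
    c=capture(n);pickle.dump(c,open(f"pics/{f}.pkl","wb"));cv2.imwrite(f"pics/{f}.png",c["image"][:,:,::-1]);return c
def load(f): return pickle.load(open(f"pics/{f}.pkl","rb"))
def Rz(a): return np.array([[np.cos(a),-np.sin(a)],[np.sin(a),np.cos(a)]])
E
python3 - <<'E'
from h import *
c=load("top")
for n,u,v,z in[("c",375,265,.05),("ptr",361,301,.049),("red",396,246,.049),("knob",416,296,.05),("board",229,293,.007),("jar",258,202,.034),("reel",473,304,.032),("mug",494,255,.09)]: print(n,world(c,u,v,z).round(3))
for x,y in((.30,.0),(.36,.22)):pass
b=world(c,229,293,.007); s=world(c,375,265,.05)
R0=manip.get_ee_rot(); p=manip.get_position()
print(capture("wrist")["mtx"])
manip.reach([b[0],b[1],.25],R0); print(manip.get_time_s()); snap("wrist","wb")
manip.reach([s[0]-.03,s[1]+.0,.30],R0); print(manip.get_time_s()); snap("wrist","ws")
print(manip.get_qpos())
E
```

```text
c [ 0.54  -0.132  0.05 ]
ptr [ 0.436 -0.092  0.049]
red [ 0.597 -0.193  0.049]
knob [ 0.453 -0.249  0.05 ]
board [0.454 0.291 0.007]
jar [0.722 0.213 0.034]
reel [ 0.435 -0.417  0.032]
mug [ 0.571 -0.463  0.09 ]
[[371.64829954   0.         319.16584051]
 [  0.         371.64829954 239.26079611]
 [  0.           0.           1.        ]]
1.5417
3.175
[-3.96706237e-01  3.58134873e-02  1.42545683e+00 -8.47169276e-04
  1.68049235e+00 -1.64407734e+00]
```

View pics/wb.png

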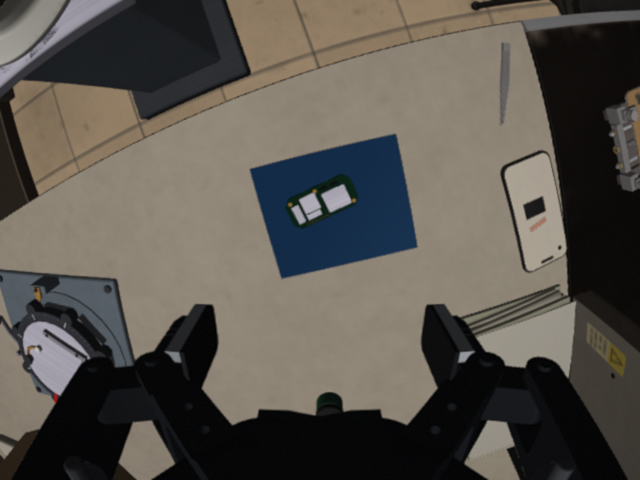

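View pics/ws.png

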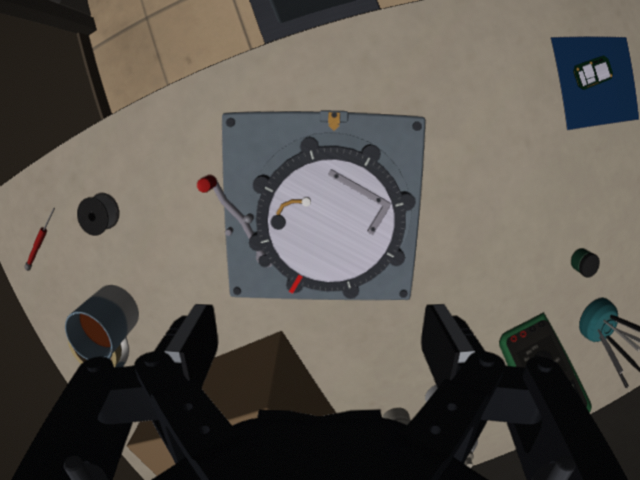

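wb shows the board at about (322,200), long axis toward (290,212)-(356,188). ws shows the plate centre ~(332,222), pointer tip (334,127), red line (297,284) and knob (205,184). Next I'll segment these.

```bash
python3 - <<'E'
from h import *
from scipy.optimize import least_squares
def fitc(P,r=None): 
    f=lambda q:np.hypot(*(P-q[:2]).T)-q[2]
    s=least_squares(f,[*P.mean(0),.07],loss="soft_l1",f_scale=.001);return s.x,np.sqrt(np.mean(f(s.x)**2))
c=load("ws");im=c["image"];W=lambda pts,z:np.array([world(c,u,v,z,True)[:2] for u,v in pts])
hsv=cv2.cvtColor(im,cv2.COLOR_RGB2HSV)
m=((hsv[...,2]>170)&(hsv[...,1]<40)).astype(np.uint8);m[:,:262]=0;m[:,403:]=0;m[:155]=0;m[288:]=0
n,l,st,ce=cv2.connectedComponentsWithStats(m);k=1+st[1:,4].argmax();print(st[k])
ct=max(cv2.findContours((l==k).astype(np.uint8),0,1)[0],key=len)
h=cv2.convexHull(ct)[:,0]
print("plate",fitc(W(h,.05)))
red=((hsv[...,0]<8)|(hsv[...,0]>172))&(hsv[...,1]>170)&(hsv[...,2]>90)
n,l,st,ce=cv2.connectedComponentsWithStats(red.astype(np.uint8))
for i in range(1,n):
    if st[i,4]>20: print("red",st[i],ce[i],W([ce[i]],.049),W([ce[i]],.059))
print("ptr",W([(334,127)],.049)); print("corners",W([(222,113),(425,118),(411,299),(230,299)],.012))
t=c["image"]
ct=load("top");
print("knobtop",world(ct,416,296,.059))
c=load("wb");im=c["image"];W=lambda pts,z:np.array([world(c,u,v,z,True)[:2] for u,v in pts])
hsv=cv2.cvtColor(im,cv2.COLOR_RGB2HSV)
roi=np.zeros(im.shape[:2],bool);roi[165:240,275:375]=1
blue=(abs(hsv[...,0].astype(int)-108)<10)&(hsv[...,1]>120)&(hsv[...,2]>60)
m=(roi&~blue).astype(np.uint8);n,l,st,ce=cv2.connectedComponentsWithStats(m);k=1+st[1:,4].argmax();print(st[k],hsv[230,290],hsv[150,300])
ct=max(cv2.findContours((l==k).astype(np.uint8),0,1)[0],key=len)[:,0]
print("board",cv2.minAreaRect((W(ct,.006)*1000).astype(np.float32)))
# stage zoom image
i=load("ws")["image"][95:310,190:440,::-1];cv2.imwrite("pics/z.png",cv2.resize(i,None,fx=2.8,fy=2.8,interpolation=2))
E
```

```text
[  269   161   124   120 10261]
plate (array([ 0.54123232, -0.12724751,  0.06854564]), np.float64(0.00017979246630182502))
red [198 179  12  13 126] [203.34126984 184.98412698] [[ 0.45464863 -0.2472489 ]] [[ 0.45420613 -0.24367435]]
red [ 28 230  14  34 100] [ 34.91 245.61] [[ 0.43657849 -0.52806694]] [[ 0.43659353 -0.51738189]]
red [290 275  12  18  86] [295.43023256 283.37209302] [[ 0.5975265  -0.18916059]] [[ 0.59346623 -0.18705687]]
ptr [[ 0.44339059 -0.09176094]]
corners [[ 0.38389507 -0.20766947]
 [ 0.46460486  0.01561073]
 [ 0.68374211 -0.0606587 ]
 [ 0.60726775 -0.28769365]]
knobtop [ 0.4529996  -0.24756506  0.059     ]
[ 285  173   74   56 2437] [106 184  72] [ 19  44 140]
board ((456.7095642089844, 293.26123046875), (38.235504150390625, 77.49071502685547), 7.055074691772461)
```

View pics/z.png

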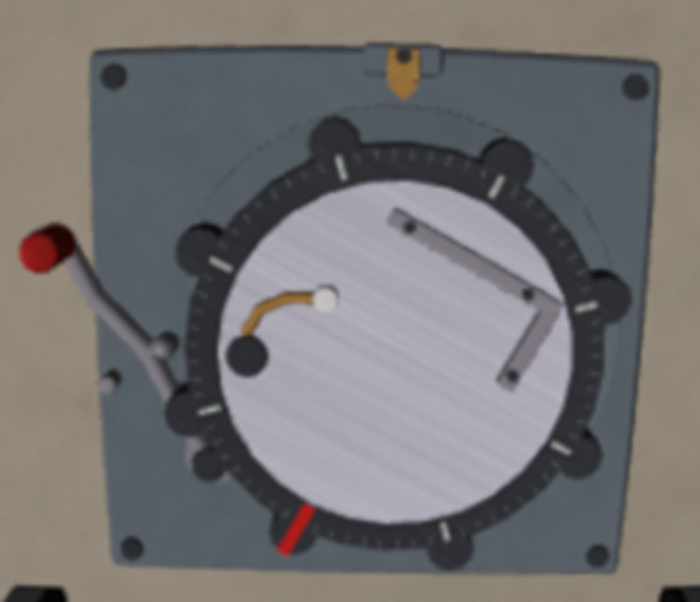

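The zoomed view shows the rail and end stop, roller at (325,299) in the crop, lever out and red line opposite the pointer. The wheel needs about -152 deg. I'll cross-check the centre in the top view, then check the clearance to the box.

```bash
python3 - <<'E'
from h import *
from scipy.optimize import least_squares
c=load("top");im=c["image"];hsv=cv2.cvtColor(im,cv2.COLOR_RGB2HSV)
m=((hsv[...,2]>185)&(hsv[...,1]<40)).astype(np.uint8);m[:,:340]=0;m[:,412:]=0;m[:225]=0;m[305:]=0
n,l,st,ce=cv2.connectedComponentsWithStats(m);k=1+st[1:,4].argmax();print(st[k])
h=cv2.convexHull(max(cv2.findContours((l==k).astype(np.uint8),0,1)[0],key=len))[:,0]
P=np.array([world(c,u,v,.05)[:2] for u,v in h]);f=lambda q:np.hypot(*(P-q[:2]).T)-q[2]
print(least_squares(f,[*P.mean(0),.07],loss="soft_l1",f_scale=.001).x)
for u,v in((411,221),(497,210),(400,125)):print([world(c,u,v,z)[:2].round(3) for z in(0,.12,.2)])
w=load("ws");print(world(w,283,333,.12,True),world(w,283,333,.2,True))
s=load("side")
for u,v in((298,205),(297,167),(215,207),(211,172)): print(world(s,u,v,0).round(3))
C=np.array([.5412,-.1272]);yaw=np.radians(-19.5)
piv=C+Rz(yaw)@[.055,-.078];kh=C+Rz(yaw)@[-.057,-.104];k=np.array([.4542,-.2437])
a=lambda v:np.degrees(np.arctan2(v[1],v[0]))
print(piv,kh,a(k-piv)-a(kh-piv),np.hypot(*(k-piv)))
E
```

```text
[ 351  242   47   47 1550]
[ 0.54030576 -0.12871271  0.06796836]
[array([ 0.681, -0.246]), array([ 0.658, -0.224]), array([ 0.642, -0.209])]
[array([ 0.72 , -0.507]), array([ 0.694, -0.466]), array([ 0.677, -0.438])]
[array([ 0.983, -0.214]), array([ 0.938, -0.195]), array([ 0.907, -0.182])]
[ 0.61731375 -0.20556929  0.12      ] [ 0.5728254  -0.18099849  0.2       ]
[ 0.675 -0.22   0.   ]
[ 0.679 -0.469 -0.   ]
[ 0.976 -0.225  0.   ]
[ 1.024 -0.454  0.   ]
[ 0.56700835 -0.21908541] [ 0.45275352 -0.20620772] -341.2604021582001 0.11546255244035354
```

```bash
cat >> h.py <<'E'
C=np.array([.5408,-.128]);YAW=np.radians(-19.5)
def stroke(a0,a1,last):
    """grip the lobe at world angle a0 (deg) and carry it to a1"""
    P=lambda a,z:[*(C+.098*np.array([np.cos(np.radians(a)),np.sin(np.radians(a))])),z]
    for s in(90,-90):
        q0=manip.inverse_kinematics(P(a0,.10),rot(np.radians(a0+s)));q1=manip.inverse_kinematics(P(a1,.03),rot(np.radians(a1+s)))
        if q0 is None or q1 is None: continue
        if abs(q0[5]-q1[5])<2.2: break
    R=lambda a:rot(np.radians(a+s))
    print("side",s,np.round(q0,2),np.round(q1,2))
    manip.reach(P(a0,.10),R(a0));command_gripper(.034,20);manip.move_l(P(a0,.031),vel=.1,max_force=8)
    command_gripper(.0225)
    for a in np.linspace(a0,a1,1+int(np.ceil(abs(a1-a0)/13)))[1:]: manip.move_l(P(a,.031),R(a),vel=.12)
    if last: command_gripper(.018,30);manip.dwell(.2);print("open",manip.get_opening(),"F",manip.get_wrist_force().round(1))
    command_gripper(.034);manip.move_l(P(a1,.10),vel=.2);print("t",manip.get_time_s())
E
python3 - <<'E'
from h import *
# red at world -47.8 deg -> home 160.5: turn -151.7
stroke(-47.8+135,-47.8+135-76,True)
r=-47.8-76
stroke(r+225,r+225-75.7,True)
R0=load("ws")
manip.reach([.50,-.128,.22],np.array([[-.9477,.3191,0],[.3191,.9477,0],[0,0,-1.]]))
c=snap("wrist","w2");print(manip.get_time_s())
i=c["image"];cv2.imwrite("pics/w2v.png",i[:,:,::-1])
E
```

```text
side -90 [-0.2   0.17  1.68 -0.    1.28 -0.15] [-0.29  0.43  1.5  -0.    1.21  1.09]
open 0.018628585101081244 F [-3.9  1.5  2.8]
t 9.7417
side -90 [-0.21  0.12  1.74 -0.    1.28 -0.4 ] [-0.26  0.41  1.53 -0.    1.2   0.87]
open 0.01845752768203464 F [-4.3 -1.3  1.5]
t 15.875
18.1667
```

View pics/w2v.png

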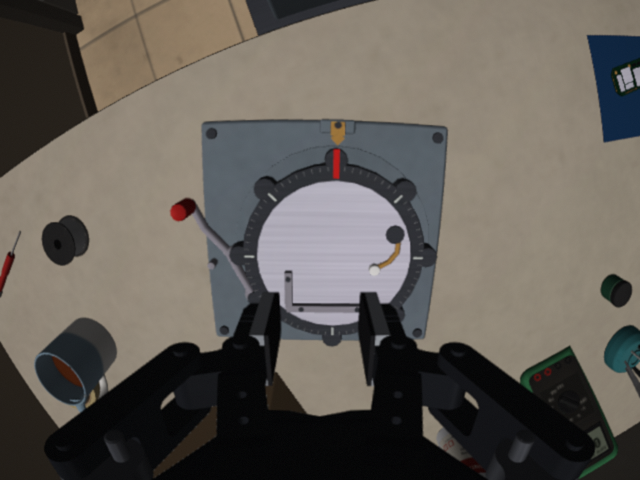

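Red line (336,163) sits at the pointer tip (338,143), and the lever is still out at (182,210). Next is the lever, then a picture from the opposite side for the rail and roller.

```bash
python3 - <<'E'
from h import *
c=load("w2")
S=lambda u,v,z:(Rz(-YAW)@(world(c,u,v,z,True)[:2]-C)*1000).round(1)
print("red",S(336,152,.049),S(336,178,.049),"ptr",S(338,143,.049),"roller",S(374,270,.058))
piv=C+Rz(YAW)@[.055,-.078];kh=Rz(YAW)@[-.057,-.104]+C-piv
R=lambda th:Rz(th)@kh/np.hypot(*kh)
def P(th,gap,z):
    u=R(th);n=Rz(np.pi/2)@u
    return [*(piv+.115*u+n*(.0085+.011+gap)),z]
def O(th):
    u=R(th);return rot(np.arctan2(u[1],u[0]))
th0=.327
for f in(0,np.pi):
    A=lambda th:O(th)@np.diag([-1,-1,1.]) if f else O(th)
    q=manip.inverse_kinematics(P(th0,.012,.1),A(th0))
    print(None if q is None else q.round(2))
    if q is not None and abs(q[5])<2.2: break
manip.reach(P(th0,.012,.1),A(th0));command_gripper(0)
print("desc",manip.move_l(P(th0,.012,.036),vel=.15,max_force=8))
for th in(.25,.17,.09,.03,-.03,-.08):
    s=manip.move_l(P(th,0,.036),A(th),vel=.06,max_force=12 if th<.1 else 25)
    print(th,s,manip.get_wrist_force().round(1))
    if s: break
p=manip.get_position();d=p[:2]-piv;u=R(0);n=Rz(np.pi/2)@u;print("tool off home line mm",(d@n)*1e3, "expect 19.5")
manip.move_l(P(.2,.03,.036),vel=.15);manip.move_l(P(.2,.03,.12),vel=.25)
# picture of stage with camera from the other side
manip.reach([.56,-.128,.24],rot(np.radians(250.5)));c=snap("wrist","w3")
print(manip.get_time_s(),manip.get_qpos().round(2))
E
```

```text
red [-93.7   0.2] [-71.4   0.7] ptr [-101.4    1.7] roller [ 8.8 36.5]
[-0.68  0.15  1.71 -0.    1.28  2.25]
[-0.68  0.15  1.71 -0.    1.28 -0.9 ]
desc False
0.25 False [-0.4 -0.3  0.2]
0.17 False [ 0.4 -0.6 -0.8]
0.09 False [-0.9  0.2 -0.9]
0.03 False [-0.1 -0.   0.6]
-0.03 False [-0.3 -6.3 -2.1]
-0.08 False [ -2.8 -23.9  -1.9]
tool off home line mm 13.196586166476367 expect 19.5
24.825 [-0.36  0.15  1.42 -0.    1.57  1.55]
```

View pics/w3.png

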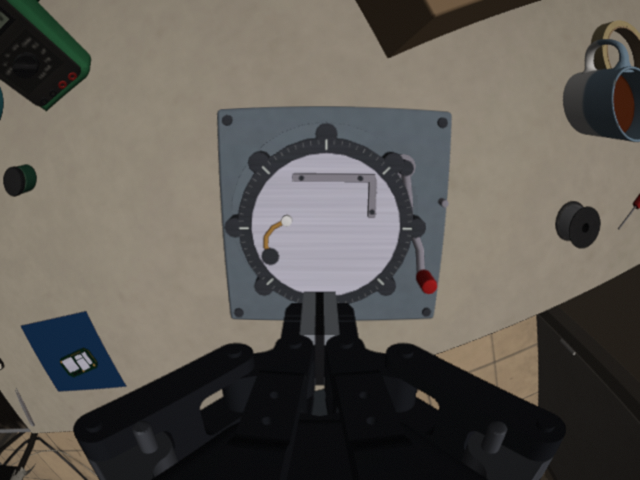

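Lever knob now at (428,282), against the rim, so it's home. Rail runs (292,177)-(375,180), stop goes down to (371,216), and the roller is at (288,221). I'll zoom for the exact faces.

```bash
python3 - <<'E'
from h import *
i=load("w3")["image"][160:300,240:440,::-1];cv2.imwrite("pics/z3.png",cv2.resize(i,None,fx=4,fy=4,interpolation=2))
E
```

```text
(no output)
```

View pics/z3.png

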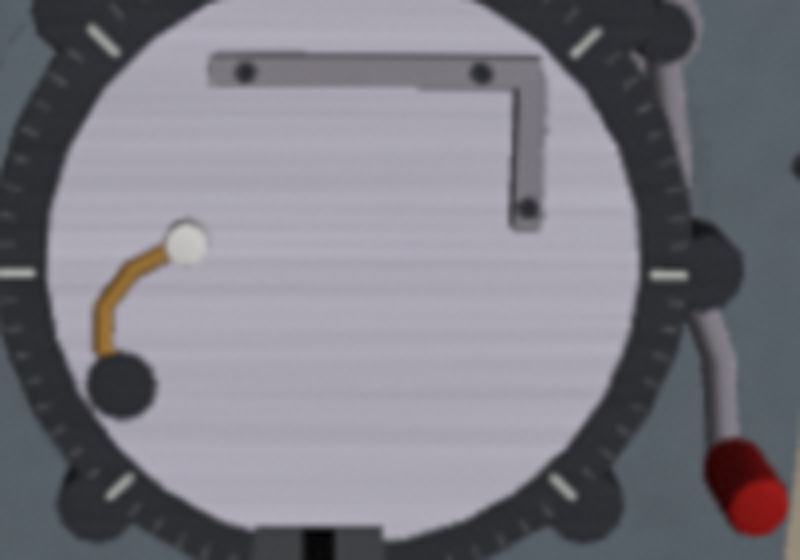

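```bash
python3 - <<'E'
from h import *
c=load("w3")
W=lambda x,y,z:world(c,240+x/4,160+y/4,z,True)[:2]
S=lambda p:(Rz(-YAW)@(p-C)*1000).round(1)
print("rail",[S(W(*a)) for a in((220,86,.057),(365,87,.057),(505,90,.057))],"stop",[S(W(*a)) for a in((520,100,.057),(518,150,.057),(517,215,.057),(512,150,.05))])
print("stopend",S(W(525,231,.057)),"roller",S(W(187,242,.059)),"pivot",S(W(122,385,.06)))
print("ticks",S(W(10,272,.049)),S(W(668,275,.049)),"knob",S(W(757,508,.059)))
hsv=cv2.cvtColor(c["image"],cv2.COLOR_RGB2HSV);m=((hsv[...,2]>165)&(hsv[...,1]<40)).astype(np.uint8);m[:150]=0;m[292:]=0;m[:,:248]=0;m[:,404:]=0
h=cv2.convexHull(max(cv2.findContours(m,0,1)[0],key=cv2.contourArea))[:,0]
h=h[h[:,1]<288]
from scipy.optimize import least_squares
P=np.array([world(c,u,v,.05,True)[:2] for u,v in h]);f=lambda q:np.hypot(*(P-q[:2]).T)-.0695
s=least_squares(f,C,loss="soft_l1",f_scale=.001);print("C",s.x,np.abs(s.fun).mean())
# board again from this view, and pose in world
roi=np.zeros(m.shape,bool);roi[335:385,50:105]=1
blue=(abs(hsv[...,0].astype(int)-108)<10)&(hsv[...,1]>120)&(hsv[...,2]>40)
mm=(roi&~blue).astype(np.uint8);n,l,st,ce=cv2.connectedComponentsWithStats(mm);k=1+st[1:,4].argmax()
ct=max(cv2.findContours((l==k).astype(np.uint8),0,1)[0],key=len)[:,0]
print("board",cv2.minAreaRect(np.array([world(c,u,v,.006,True)[:2]*1000 for u,v in ct],dtype=np.float32)))
E
```

```text
rail [array([44.9, 28.1]), array([44.6, -4. ]), array([ 44.2, -35.2])] stop [array([ 41.9, -38.7]), array([ 30.5, -38.6]), array([ 15.5, -38.9]), array([ 29.1, -38.2])]
stopend [ 11.7 -40.8] roller [ 9.6 36. ] pivot [-24.6  52.1]
ticks [-0.3 79.5] [ -0.9 -77.1] knob [ -58.  -102.5]
C [ 0.54074667 -0.12720112] 0.0004789820221883922
board ((456.7725830078125, 294.4532165527344), (37.238224029541016, 80.80322265625), 6.824081897735596)
```

```bash
cat >> h.py <<'E'
C=np.array([.5408,-.1276]);YAW=np.radians(-19.8);H=np.array([.027,-.0003])
def Hm(x,y,z): return [*(C+Rz(YAW)@(H+[x,y])),z]   # board_home frame (m) -> world
def pick(p,angs):
    """of several tool angles the one with the smallest last joint"""
    L=[(abs(q[5]),a) for a in angs for q in [manip.inverse_kinematics(p,rot(a))] if q is not None]
    return min(L)[1]
E
python3 - <<'E'
from h import *
b=[.4567,.2935];d=np.radians(7.0)
ah=pick(Hm(-.047,.001,.1),[YAW,YAW+np.pi]);ab=d if ah==YAW else d+np.pi
print(ah,manip.inverse_kinematics([*b,.08],rot(ab)))
manip.reach([*b,.08],rot(ab));command_gripper(.048,25)
manip.move_l([*b,.018],vel=.15)
print("touch",manip.move_l([*b,-.006],vel=.03,max_force=3),manip.get_position().round(4))
z=manip.get_position()[2];manip.move_l([*b,z+.0022],vel=.03)
command_gripper(.03);print("grip",manip.get_opening(),manip.get_finger_force(),manip.get_wrist_force().round(1))
manip.move_l([*b,.11],vel=.2);print(manip.get_opening())
manip.reach(Hm(-.047,.001,.12),rot(ah))
c=snap("wrist","w4");print(manip.get_time_s(),"zgrip",z+.0022)
E
```

```text
-0.3455751918948773 [ 4.29249326e-01  1.83938644e-01  1.71487028e+00 -4.44089210e-16
  1.24278373e+00  3.07076278e-01]
touch True [ 0.4567  0.2935 -0.0007]
grip 0.03482139243985235 25.02125233411789 [-0.  -0.4  1.3]
0.03508568366783331
31.0083 zgrip 0.001515529541897934
```

View pics/w4.png

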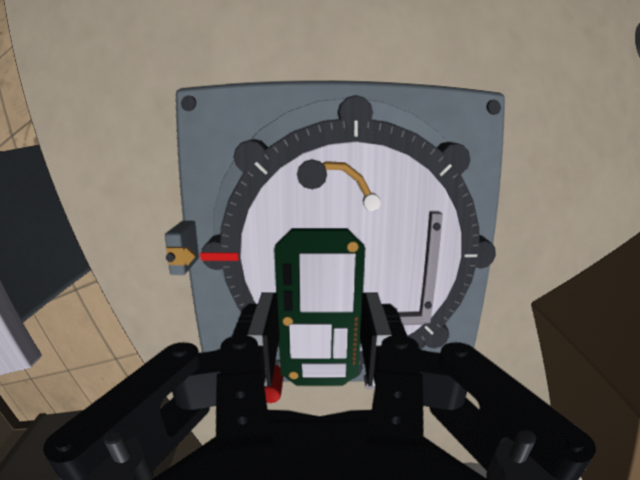

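Board is gripped squarely (u 275-365, v 229-385), and the red line is still at the pointer. Next I'll check its offset in the grip, place it and push.

```bash
python3 - <<'E'
from h import *
c=load("w4");F=lambda u,v,z:Rz(-YAW)@(world(c,u,v,z,True)[:2]-C)-H
a=F(319,229,.125);e=F(319.5,385,.125);m=(a+e)/2;print("ends",a.round(4),e.round(4),"roller",F(372,202,.059).round(4))
dy=.001-m[1];dy=float(np.clip(dy,-.006,.006));print("dy",dy)
R=manip.get_ee_rot()
y=.001+dy
manip.move_l(Hm(-.047,y,.062),vel=.12)
print(manip.move_l(Hm(-.047,y,.044),vel=.03,max_force=2.5),manip.get_position()[2],"expect .0495")
command_gripper(.043);manip.move_l(Hm(-.047,y,.09),vel=.2)
c=snap("wrist","w5");print(manip.get_time_s())
hsv=cv2.cvtColor(c["image"],cv2.COLOR_RGB2HSV)
m=((hsv[...,0]>50)&(hsv[...,0]<90)&(hsv[...,1]>110)&(hsv[...,2]>20)).astype(np.uint8);m[:, :180]=0;m[:,480:]=0;m[:150]=0
m=cv2.morphologyEx(m,cv2.MORPH_CLOSE,np.ones((9,9)))
k=max(cv2.findContours(m,0,1)[0],key=cv2.contourArea)[:,0];print(k.min(0),k.max(0))
G=np.array([F(u,v,.0546) for u,v in k],np.float32)*1000;print(cv2.minAreaRect(G.astype(np.float32)))
E
```

```text
ends [-0.0474  0.0397] [-0.0472 -0.0372] roller [-0.0176  0.0368]
dy -0.00024043675447209343
True 0.04917558671460953 expect .0495
32.7667
[284 207] [352 337]
((-47.283470153808594, 0.5373992919921875), (34.82722854614258, 75.22113037109375), 0.07794254273176193)
```

```bash
python3 - <<'E'
from h import *
yc=-.004
a=pick(Hm(-.081,yc,.1),[YAW+np.pi/2,YAW-np.pi/2])
manip.reach(Hm(-.082,yc,.10),rot(a));command_gripper(.026,40)
manip.move_l(Hm(-.082,yc,.062),vel=.15)
print(manip.move_l(Hm(-.082,yc,.044),vel=.03,max_force=2.5),manip.get_position()[2])
z=manip.get_position()[2]+.0013
manip.move_l(Hm(-.082,yc,z),vel=.05)
X=lambda:(Rz(-YAW)@(manip.get_position()[:2]-C)-H).round(4)
for x,f in((-.05,15),(-.033,15),(-.024,10)):
    print(x,manip.move_l(Hm(x,yc,z),vel=.04,max_force=f),X(),manip.get_wrist_force().round(1))
manip.dwell(.2)
p=X();manip.move_l(Hm(p[0]-.012,yc,z),vel=.08);manip.move_l(Hm(p[0]-.012,yc,.13),vel=.25)
manip.reach(Hm(-.05,-.0,.17),rot(YAW));c=snap("wrist","w6");print(manip.get_time_s())
E
```

```text
True 0.049801552985614866
-0.05 False [-0.05   -0.0039] [ 0.3  0.2 -0.5]
-0.033 False [-0.0329 -0.004 ] [-0.6 -0.4 -0.2]
-0.024 True [-0.0281 -0.0041] [-5.8  1.9  2.5]
39.8667
```

View pics/w6.png

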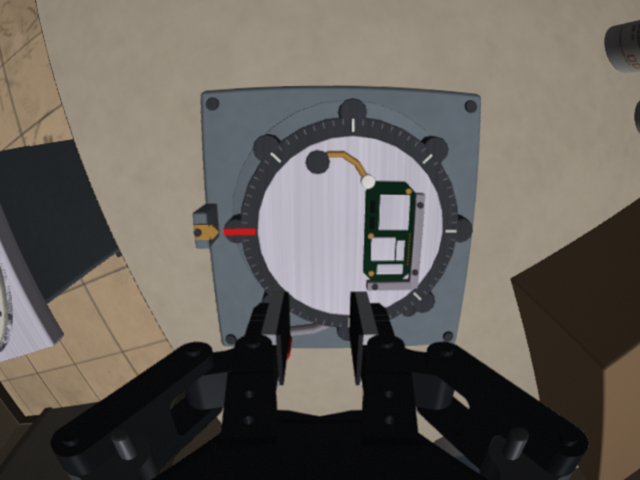

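The board sits against the rail (u≈414) and stop (v≈283), the roller is on its cut corner (368,182), and the red line is at the pointer. I'll check the numbers and hand in.

```bash
python3 - <<'E'
from h import *
c=load("w6");F=lambda u,v,z:Rz(-YAW)@(world(c,u,v,z,True)[:2]-C)-H
hsv=cv2.cvtColor(c["image"],cv2.COLOR_RGB2HSV)
m=((hsv[...,0]>50)&(hsv[...,0]<90)&(hsv[...,1]>110)&(hsv[...,2]>20)).astype(np.uint8);m[:,:340]=0;m[:,430:]=0;m[:170]=0;m[300:]=0
m=cv2.morphologyEx(m,cv2.MORPH_CLOSE,np.ones((9,9)))
k=max(cv2.findContours(m,0,1)[0],key=cv2.contourArea)[:,0]
r=cv2.minAreaRect(np.array([F(u,v,.0546)*1000 for u,v in k],np.float32));print(r,"roller",F(368,182,.059))
ang=min(r[2]%90,90-r[2]%90)
if max(map(abs,r[0]))<2.5 and ang<2.5: print(workorder.sign_off())
E
```

```text
((0.5442790985107422, 0.09393310546875), (35.459381103515625, 75.11492919921875), 0.256208598613739) roller [-0.01663669  0.03863308]
the job is handed in; nothing more can be done
None
```

The job is handed in at about 40 s of the 72 s allowed. The stage is locked with the red line at the pointer, and the board measured within 0.6 mm and 0.3° of home with the roller on its cut corner; the verdict itself was not shown to me.

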